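# Fit the tongued cover on a test-fixture base

### The job

Close the open wiring well of the test-fixture base with the cover that has a tongue: holding the cover tilted, hook its tongue under the metal ledge, then swing the other end down, keeping hold of it until the cover lies flat on the deck over the well, between ledge and stop rib, and let go. Leave the plain cover, which has no tongue, where it lies.

Things in the scene. Friction and masses are not known exactly. Their poses are not given: they have to be found in the camera images.
- cover: The cover to fit, loose, 0.2 kg, flat on the bench: aluminium plate 126 (x) x 90 (y) x 4 mm with a tongue 60 mm wide, 4 mm thick, standing out 32 mm from the middle of its -x edge (roughly towards the robot), level with the plate. A black upright grip bar, 12 (x) x 60 (y) mm, rises mid-plate to 44 mm above the underside. Origin: centre of the plate's underside (tongue not counted), z up.
- tongue_tip (a point): Middle of the tongue's outer end, on the underside, 95 mm along -x from the cover's origin. Seated: cover x along fixture x, tip at fixture x = -102 to -80 mm, |y| up to 14 mm, z = 55 mm, the cover's rear edge (63 mm along +x from its origin) in front of the rib. Ledge and rib are too close for the cover to enter level; 20 degrees of tilt fits.
- fixture: Amber box 240 (x) x 150 (y) mm, fixed; flat deck 55 mm up. Origin: centre of underside, z up. At its -x end (roughly towards the robot) an aluminium ledge over the deck: underside 18, top 23 mm above deck, mouth edge at x = -70 facing +x, back stop at x = -106, posts beyond |y| = 44 that stop the plate. Rib 16 mm high at x = 78 to 88. Open well x = -30 to 45, |y| up to 28 mm.
- plain_cover: A bystander to leave alone: a loose aluminium cover with the same plate (126 x 90 x 4 mm) and grip bar, but square at both ends, without a tongue. Origin: centre of its underside.
Mind the look-alikes: they are no part of the job. What is shaped like the cover but pink or turquoise is not meant.

How it is judged:
On the way, in this order (a step that is already met when the one before it is completed fails the run):
1. the tongue is hooked at least 5 mm under the ledge while the cover is tilted by 8 degrees or more (x of tongue_tip in the frame of fixture between -0.11 and -0.075 m and z of tongue_tip in the frame of fixture between 0.05 and 0.071 m and y of tongue_tip in the frame of fixture between -0.035 and 0.035 m and angle between cover's own z axis and vertical between 0.14 and 1.2 rad), for 0.1 s.
2. the cover is swung down to within 5 degrees of flat, tongue still under the ledge, with the fingers still on it (x of tongue_tip in the frame of fixture below -0.075 m and angle between cover's own z axis and vertical below 0.09 rad and z of tongue_tip in the frame of fixture below 0.071 m and contact force between the fingers and cover above 0.3 N), for 0.05 s.
At the end, for the whole second after the job is handed in: The cover lies at rest flat on the deck (underside within 4 mm of it, tilt under 3 degrees), its tongue at least 5 mm under the ledge, centred within 20 mm across the fixture and turned less than 11 degrees from it (x of tongue_tip in the frame of fixture between -0.11 and -0.075 m and y of cover in the frame of fixture between -0.02 and 0.02 m and z of cover in the frame of fixture between 0.051 and 0.059 m and angle between cover's own z axis and vertical below 0.05 rad and angle between the x axis of cover and the x axis of fixture, either way round below 0.2 rad and linear speed of cover below 0.02 m/s); the robot touches nothing.
It fails at once if the plain cover is moved by more than 30 mm (distance of plain_cover from where it was at the start of the episode above 0.03 m).
It also fails if it takes over 48 s, if anything falls off the work surface, if the arm or the gripper's body presses on something with over 40 N, if the wrist force passes 120 N, or if a joint passes its speed limit or range.

### The arm

A 7-joint arm with a two-finger parallel gripper is mounted at the origin on the work surface. World frame = base frame: x ahead of the robot, y to its left, z up, the work surface at z = 0. Lengths are in m, angles in rad, forces in N, time in s.
With the tool pointing down it reaches from about 0.425 to 0.925 m from the base axis. Payload 6.8 kg.
Tool frame: the origin (TCP) lies midway between the tips of the shut fingers; the grasp point (between the pads) lies 19 mm behind it; x points along the fingers, y is the direction in which the jaws open and shut, and the axes are right-handed (so a half turn about x gives the same grasp; the last joint's range is limited). The gripper opens to 85 mm and grips with 20 to 120 N. Pads are 22 mm wide; open, the fingers measure 114 mm over their backs; the gripper's body (76 mm by 85 mm) begins 54 mm behind the grasp point. The pads swing forward as they close: fully open they stand 13 mm farther back than shut.
Start: joints at [1.004, 0.477, 0.022, 1.555, -0.011, 1.109, -0.083], TCP at [0.299, -0.605, 0.231] pointing down, gripper open.
Joint ranges: [-2.96, 2.96], [-0.34, 2.1], [-1.41, 1.46], [0.24, 2.44], [-1.37, 4.51], [0.17, 1.92], [-2.96, 2.96]. Speed limits (rad/s): [2.39, 2.39, 3.14, 3.14, 3.14, 3.14, 3.14].

### API

Orientations are given as a rotation vector (axis times angle).
In Python, from bench import r, viewer, nets gives the robot as it stands.
- The arm moves only by the shell command python3 -m pendant 'ROWS' [FORCE]. ROWS is JSON, one flat list of numbers, 5 for each row, row after row: the finger opening in mm, from 0 to 85.4, then the shift along the tool's x, y, z in mm, then the turn about the tool's x in rad. A call has 1 to 20 rows; each row shifts and turns the commanded pose from where the row before left it, along the tool's axes as they then stand; what a row does not reach is not made up. A row lasts 1/8 s, in which the tool goes at most 62.5 mm and 10.7 degrees, less where a joint would pass 70% of its speed; a pose out of reach is approached as far as the arm can. A call with a gripper value outside its range is refused whole. The fingers move at their own pace and stop on an object; FORCE is the grip in N (left out, the last holds). Time passes only in rows, so rows that do not move let the fingers close. It gives the time, the measured TCP pose, the force and the opening at its end, in the units of the state.
- r.get_obs(): the state, without advancing time (a new reading comes with each control period).
- viewer.grab_frame(name): name is "scene" or "side" or "wrist"; returns (picture, depth): 384x512x3 uint8, red, green, blue; 384x512 float32, m along the optical axis (not along the pixel's ray), 0 where there is no reading.
- viewer.calibration(name): a dict with "mtx" (3x3 intrinsics, pixels), "world_to_cam" (4x4, takes a point from world to camera coordinates). Camera axes: x right, y up, looking along -z (the intrinsics and any distortion apply to the point x, -y, -z); pixel columns grow to the right and rows downward; lengths in m; the calibration is good to about 2 mm. A picture is of the moment at which its call begins: read the wrist's pose just before it. calibration takes no time and is no camera call; for the wrist camera it gives the pose at the moment of the call.
- r.hand_in(): hands the job in, once; it reports no verdict.
Trained networks look in the newest picture that a camera, given by its name, has taken for a name from the list of things; names that differ only in an ending like _2 or _b are one class to them, and where a whole thing is asked for, a point or a joint stands for the part that bears it (a point fixed in the world has none). Each returns a list of dicts, best first, with "score" (0 to 1); they miss things now and then, are a little off and sometimes report something else, mostly with a low value. They report only what shows in the picture. A call takes as long as a camera call. They do not tell look-alikes from the thing itself.
- nets.look_for(name, camera): "location" ([x, y, z] in m, in world coordinates, good to about 4 mm: the middle of the surface that is visible of it).
- nets.silhouettes(name, camera): "mask" (384x512 bool, what is visible of it).
The state is a dict: "clock": time; "joints": joint angles; "qvel": joint speeds; "tau": joint torques, N m; "tcp_pos": TCP position; "orientation": TCP orientation; "contact_force": force on the tool from outside, world axes, zero at the start; "moment": the same for the moment, N m; "grip_width": finger opening in m.
Only numpy, scipy, OpenCV 4.12 (cv2) and the standard library are available. Lean on these libraries where they do the work, as an engineer would, in place of code of your own. Each camera call takes 0.05 s, during which the arm holds its last target. There are 200 camera calls.

## Working session

There is one attempt and no reset: what is moved stays moved. The work goes in short steps, Python scripts to look and compute and a shell command to move; the robot and the scene stay as the last step left them, time stands still between calls to the robot, and variables do not carry over. Pictures are saved under pics/ and viewed, about 8 in all and at most 12, crops included, and the job is handed in when it is done.

```bash
mkdir -p pics; ls; cat > h.py <<'E'
import numpy as np,cv2
from bench import r,viewer,nets
from scipy.spatial.transform import Rotation as R
def cloud(cam,d):
    c=viewer.calibration(cam);K=c["mtx"];T=np.linalg.inv(c["world_to_cam"])
    v,u=np.mgrid[:384,:512]
    p=np.stack([(u-K[0,2])/K[0,0]*d,-(v-K[1,2])/K[1,1]*d,-d,np.ones_like(d)],-1)
    w=(p@T.T)[...,:3]; w[d<=0]=np.nan; return w
E
python3 - <<'E'
from h import *
o=r.get_obs();print(o)
ims=[]
for cam in("scene","side"):
    im,d=viewer.grab_frame(cam);np.savez("pics/%s0.npz"%cam,im=im,d=d,w=cloud(cam,d))
    c=viewer.calibration(cam);print(cam,c)
    for n in("cover","fixture","plain_cover"):
        print(cam,n,[(np.round(x["location"],3).tolist(),round(x["score"],2)) for x in nets.look_for(n,cam)])
    ims.append(im)
cv2.imwrite("pics/a.png",cv2.resize(np.vstack(ims),(800,1200))[:600,:,::-1]);cv2.imwrite("pics/b.png",cv2.resize(ims[1],(800,600))[:,:,::-1])
E
```

```text
pics
{'clock': 0.0, 'joints': array([ 1.00388465,  0.47782253,  0.0223532 ,  1.55643038, -0.01147648,
        1.10929648, -0.08307674]), 'qvel': array([-0.00068859,  0.00103688,  0.00018533,  0.00054019, -0.0007348 ,
        0.00103282, -0.00148496]), 'tau': array([ 7.12628753e-04, -5.96447539e+01,  1.60817306e+00, -2.81197947e+01,
        1.24863055e-02,  9.34629614e-03, -3.25514415e-07]), 'tcp_pos': array([ 0.29866261, -0.60468331,  0.23031984]), 'orientation': array([ 1.96648648,  0.46114142, -1.96764482]), 'contact_force': array([-0.10085675, -0.06121844, -0.23758002]), 'moment': array([-0.00843868, -0.02550497,  0.00447316]), 'grip_width': 0.08555478089545142}
scene {'mtx': array([[464.53951531,   0.        , 254.93047172],
       [  0.        , 464.53951531, 191.91322768],
       [  0.        ,   0.        ,   1.        ]]), 'world_to_cam': array([[ 0.75735162,  0.65274785, -0.01840537, -0.3360384 ],
       [-0.39123802,  0.4761406 ,  0.78754234,  0.12416907],
       [ 0.52283012, -0.58924559,  0.61598564, -1.43927476],
       [ 0.        ,  0.        ,  0.        ,  1.        
[... 169 characters left out ...]
155, 0.053], 0.91)]
scene plain_cover [([0.49, -0.319, 0.006], 0.63)]
side {'mtx': array([[352.76005382,   0.        , 253.20589182],
       [  0.        , 352.76005382, 191.42678377],
       [  0.        ,   0.        ,   1.        ]]), 'world_to_cam': array([[-0.98153538, -0.19099925,  0.01037188,  0.42112933],
       [ 0.15369381, -0.7552229 ,  0.63719431, -0.033779  ],
       [-0.11387055,  0.62702286,  0.7706334 , -0.99381284],
       [ 0.        ,  0.        ,  0.        ,  1.        ]])}
side cover [([0.289, -0.247, 0.004], 0.87), ([0.274, 0.317, 0.007], 0.82), ([0.532, 0.412, 0.004], 0.55)]
side fixture [([0.538, 0.211, 0.056], 0.65)]
side plain_cover [([0.477, -0.309, 0.006], 0.57)]
```

View pics/a.png

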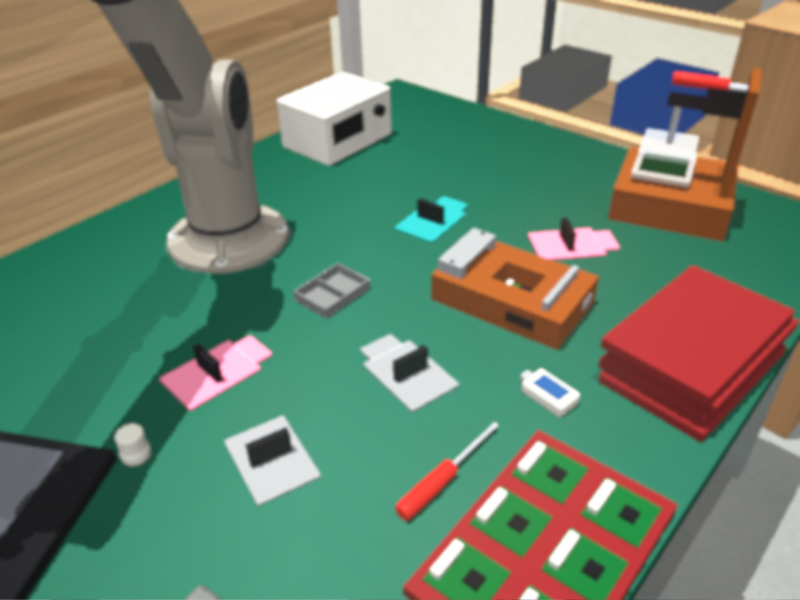

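View pics/b.png

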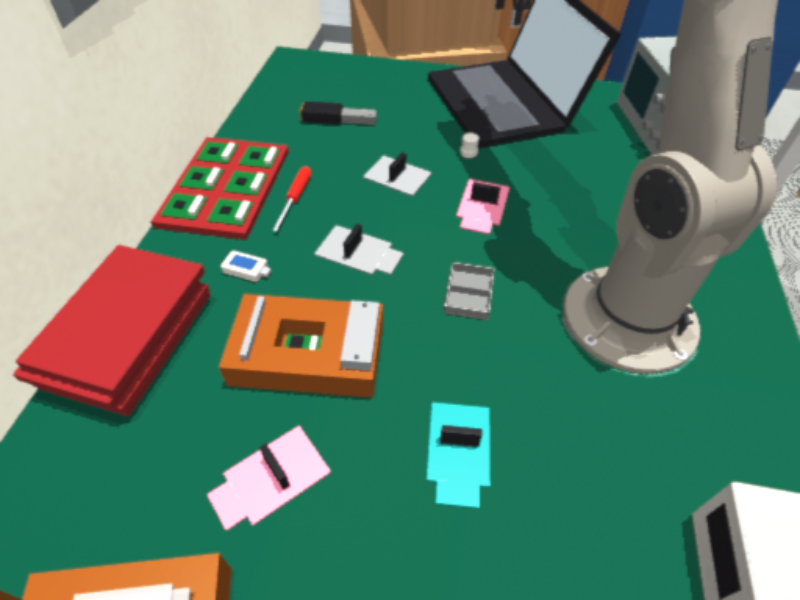

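Candidates shaped like the cover, in the 800x600 scene view:
- Aluminium plate with tongue at (410,370).
- Aluminium plate without tongue at (270,460), which is the plain cover.
- Pink at (210,370) and (575,242), and turquoise at (432,217), which are look-alikes.

The aluminium one with the tongue, at about (0.535,-0.074), fits the description. I'll confirm it in a crop and measure the poses.

```bash
cat > m.py <<'E'
from h import *
def rect(p):
    c,s,a=cv2.minAreaRect((p[:,:2]*1000).astype(np.float32)); return np.round(c,1),np.round(s,1),round(a,1)
def near(w,c,rad,z0,z1):
    return w[(np.hypot(w[...,0]-c[0],w[...,1]-c[1])<rad)&(w[...,2]>z0)&(w[...,2]<z1)]
E
python3 - <<'E'
from m import *
for cam in("scene","side"):
    f=np.load("pics/%s0.npz"%cam);w=f["w"];im=f["im"]
    hsv=cv2.cvtColor(im,cv2.COLOR_RGB2HSV)
    alu=(hsv[...,1]<60)&(hsv[...,2]>120)
    wa=np.where(alu[...,None],w,np.nan)
    print(cam,"plate",rect(near(wa,(.53,-.08),.13,-.01,.015)),"bar",rect(near(w,(.53,-.08),.1,.036,.05)),np.nanmedian(near(w,(.53,-.08),.1,.036,.05)[:,2]))
    am=(hsv[...,0]<18)&(hsv[...,1]>150)
    wf=np.where(am[...,None],w,np.nan)
    dk=near(wf,(.555,.155),.17,.045,.062);print("deck",rect(dk),np.median(dk[:,2]))
    lg=near(w,(.555,.155),.16,.074,.09);print("ledge",rect(lg),np.median(lg[:,2]))
    rb=near(wa,(.63,.155),.1,.066,.075);print("rib",rect(rb))
    if cam=="scene": cv2.imwrite("pics/c.png",cv2.resize(im[190:340,90:310],None,fx=3.4,fy=3.4,interpolation=2)[:,:,::-1])
E
```

```text
scene plate (array([512.3, -64.8]), array([ 96.9, 163.8]), 77.1) bar (array([527.9, -70.7]), array([60.6, 14.7]), 75.4) 0.04334287144445137
deck (array([545.8, 183.1]), array([236.7, 153.8]), 5.9) 0.055121448036979825
ledge (array([528.1, 184.3]), array([205.2, 121.3]), 7.4) 0.078408458153577
rib (array([626.5, 192.5]), array([ 10.4, 119.7]), 6.5)
side plate (array([514.8, -65.5]), array([ 92.9, 162.9]), 76.0) bar (array([528.2, -68.5]), array([63. , 12.8]), 77.6) 0.042484394317461927
deck (array([545. , 187.1]), array([240.6, 153.5]), 6.0) 0.05408346323591462
ledge (array([452.4, 177. ]), array([ 46.3, 120.7]), 6.1) 0.07721575702108141
rib (array([627.2, 195.7]), array([ 11.6, 117.1]), 5.5)
```

View pics/c.png

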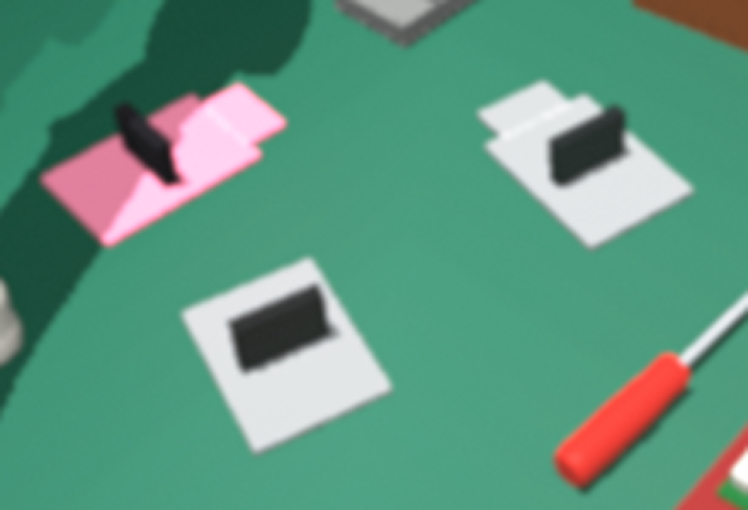

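The crop shows the tongue at (530,105) on the aluminium plate whose bar is at (588,145). The other aluminium plate, at (285,330), is square at both ends. Measured poses:
- **Cover:** (0.528,-0.070), yaw about -14°.
- **Fixture:** (0.5455,0.185), yaw about 6°. The ledge and rib positions agree with the given sizes.

The moves can't tilt the tool. So I'll grip the bar by its ends (jaws along cover y) and press the rear half onto the outer top edge of the ledge. That turns the cover in the grip.

```bash
cat >> m.py <<'E'
def togo(x,y,z,yaw):
    "shift in tool axes (before turn), mm, and turn rad so that tool y (mod 180) has heading yaw deg"
    o=r.get_obs();M=R.from_rotvec(o["orientation"]).as_matrix();h=np.degrees(np.arctan2(M[1,1],M[0,1]))
    d=(yaw-h+90)%180-90
    print("t",round(o["clock"],2),"tcp",np.round(o["tcp_pos"]*1000,1),"heading",round(h,1),"xaxis",np.round(M[:,0],3),"grip",round(o["grip_width"]*1000,1),"F",np.round(o["contact_force"],1),"j",np.round(o["joints"],2))
    print("shift",np.round(M.T@(np.array([x,y,z])-o["tcp_pos"]*1000),1),"turn",round(-np.radians(d),3), "rot cols",np.round(M[:2,1:],2).tolist())
E
python3 -c "
from m import *
togo(528,-69.7,8,76.3)"
```

```text
t 0.4 tcp [ 298.9 -605.1  231.2] heading -63.7 xaxis [-0.  0. -1.] grip 85.2 F [-0.4  1.5 -0.5] j [ 1.    0.48  0.02  1.56 -0.01  1.11 -0.08]
shift [ 223.3 -378.6 -442.5] turn 0.698 rot cols [[0.44, -0.9], [-0.9, -0.44]]
```

```bash
python3 -m pendant '[85,0,-34.4,-40.2,0, 85,0,-34.4,-40.2,0, 85,0,-34.4,-40.2,0, 85,0,-34.4,-40.2,0, 85,0,-34.4,-40.2,0, 85,0,-34.4,-40.2,0, 85,0,-34.4,-40.2,0, 85,0,-34.4,-40.2,0, 85,0,-34.4,-40.2,0, 85,0,-34.4,-40.2,0, 85,0,-34.6,-40.5,0, 85,25,0,0,0.174, 85,25,0,0,0.174, 85,25,0,0,0.175, 85,25,0,0,0.175, 85,0,0,0,0, 85,0,0,0,0]' 20
python3 - <<'E'
from m import *
im,d=viewer.grab_frame("wrist");w=cloud("wrist",d)
b=near(w,(.528,-.07),.08,.036,.05);print("bar",rect(b),np.median(b[:,2]))
p=near(w,(.52,-.07),.13,.002,.008);print("plate",rect(p),len(p))
togo(528,-69.7,8,76.3)
cv2.imwrite("pics/d.png",im[:,:,::-1])
E
```

```text
clock: 2.52
tcp_pos: [0.5287, -0.0697, 0.1322]
orientation: [-2.098, 0.248, 2.095]
contact_force: [0.0, 1.4, -0.1]
grip_width: 0.0849
bar (array([529.4, -69.7]), array([60. , 11.8]), 76.6) 0.04334769466744483
plate (array([ 526.7, -100.2]), array([162.1, 197.3]), 82.4) 10570
t 2.58 tcp [528.9 -69.8 132.5] heading -103.5 xaxis [ 0.002 -0.    -1.   ] grip 85.1 F [-0.3  0.5  0.2] j [ 0.13  0.37 -0.14  1.98  0.07  0.79 -1.86]
shift [124.5   0.2   1.1] turn 0.003 rot cols [[-0.23, -0.97], [-0.97, 0.23]]
```

View pics/d.png

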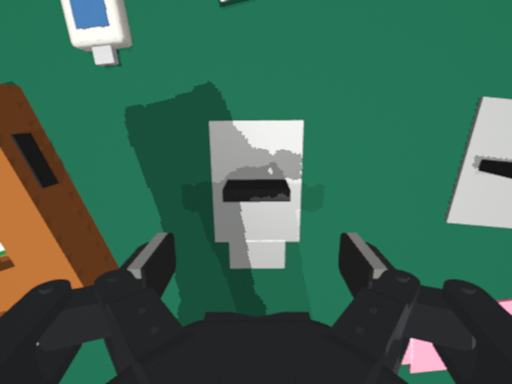

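The wrist view shows the bar centred at (256,190) and the tongue at (257,255), with the jaws aligned to the bar's ends. Next I descend and grip.

```bash
python3 -m pendant '[85,30,0,0,0, 85,30,0,0,0, 85,30,0,0,0, 85,20,0,0,0, 85,13,0,0,0, 85,0,0,0,0, 50,0,0,0,0, 50,0,0,0,0, 50,0,0,0,0, 50,0,0,0,0, 50,0,0,0,0]' 25
python3 -m pendant '[50,-25,0,0,0, 50,-25,0,0,0, 50,-25,0,0,0, 50,-25,0,0,0, 50,-20,0,0,0, 50,0,0,0,0]'
python3 - <<'E'
from m import *
f=np.radians(6);c,s=np.cos(f),np.sin(f)
def fx(x,y):return 545.5+c*x-s*y,185+s*x+c*y
X,Y=fx(-145,15);print(X,Y,np.hypot(X,Y))
togo(X,Y,130,96)
im,d=viewer.grab_frame("side");w=cloud("side",d);cv2.imwrite("pics/e.png",cv2.resize(im[90:290,100:400],None,fx=2.5,fy=2.5)[:,:,::-1])
E
```

```text
clock: 3.95
tcp_pos: [0.5289, -0.0698, 0.0095]
orientation: [-2.097, 0.252, 2.092]
contact_force: [-0.9, 0.3, 6.6]
grip_width: 0.0593
clock: 4.7
tcp_pos: [0.5289, -0.0699, 0.1296]
orientation: [-2.098, 0.252, 2.091]
contact_force: [0.5, -0.5, -2.4]
grip_width: 0.0595
399.72639822258554 184.76120125671437 440.3610960630209
t 4.7 tcp [528.9 -69.9 129.6] heading -103.7 xaxis [ 0.003 -0.    -1.   ] grip 59.5 F [ 0.5 -0.5 -2.4] j [ 0.13  0.38 -0.14  1.98  0.07  0.79 -1.86]
shift [  -0.8 -216.8  185.9] turn -0.344 rot cols [[-0.24, -0.97], [-0.97, 0.24]]
```

View pics/e.png

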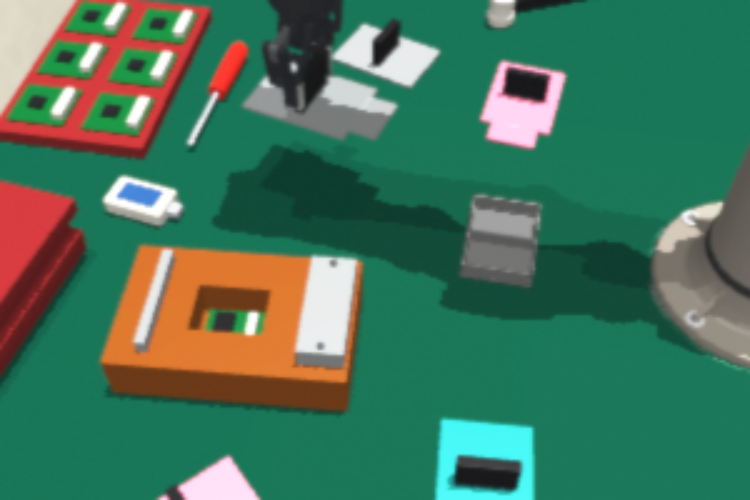

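Gripped: the opening is 59.5 mm and the wrist force changed by about the cover's weight. Next I carry it to the robot side of the ledge.

```bash
python3 -m pendant '[50,0,-36,31,0, 50,0,-36,31,0, 50,0,-36,31,0, 50,0,-36,31,0, 50,0,-36,31,0, 50,0,-36.8,31,0, 50,0,0,0,-0.17, 50,0,0,0,-0.174, 50,0,0,0,0, 50,0,0,0,0]'
python3 - <<'E'
from m import *
f=np.radians(6);c,s=np.cos(f),np.sin(f)
def fx(x,y):return 545.5+c*x-s*y,185+s*x+c*y
X,Y=fx(-150,15);togo(X,Y,90,96)
E
```

```text
clock: 6.0
tcp_pos: [0.3984, 0.1845, 0.1277]
orientation: [2.168, 0.109, -2.171]
contact_force: [0.4, -0.1, -2.2]
grip_width: 0.0596
t 6.0 tcp [398.4 184.5 127.7] heading -84.2 xaxis [-0.001 -0.    -1.   ] grip 59.6 F [ 0.4 -0.1 -2.2] j [-0.28  0.26 -0.34  2.18  0.13  0.73 -2.17]
shift [37.7 -0.1  3.6] turn -0.004 rot cols [[0.1, -0.99], [-0.99, -0.1]]
```

```bash
python3 -m pendant '[50,20,0,3.6,0, 50,18,0,0,0, 50,4,0,0,0, 50,3,0,0,0, 50,3,0,0,0, 50,2,0,0,0, 50,0,0,0,0]'
cat > tilt.py <<'E'
from m import *
def fit(cam,save=None):
    o=r.get_obs();t=o["tcp_pos"];M=R.from_rotvec(o["orientation"]).as_matrix()
    im,d=viewer.grab_frame(cam);w=cloud(cam,d)
    hsv=cv2.cvtColor(im,cv2.COLOR_RGB2HSV);alu=(hsv[...,1]<50)&(hsv[...,2]>85)
    ax=-M[:,2]; ax=ax/np.linalg.norm(ax); ay=np.cross([0,0,1],ax)   # cover x heading
    q=w-t; q=np.stack([q@ax,q@ay,q[...,2]],-1)*1000
    m=alu&(abs(q[...,1])<46)&(q[...,0]>-125)&(q[...,0]<75)&(q[...,2]<45)&(q[...,2]>-70)
    return im,q,m
E
python3 - <<'E'
from tilt import *
ims=[]
for cam in("side","scene"):
    im,q,m=fit(cam);ims.append(im)
    k=m&(q[...,0]<-20);p=q[k]
    from scipy.stats import theilslopes
    if len(p)>20:
        p=p[::max(1,len(p)//600)]
        a=theilslopes(p[:,2],p[:,0]);print(cam,len(p),"tilt",np.degrees(np.arctan(a[0])),"topz at 0",a[1],"minx",np.percentile(p[:,0],1),"res",np.std(p[:,2]-a[0]*p[:,0]-a[1]))
togo(0,0,0,96)
cv2.imwrite("pics/f.png",cv2.resize(np.hstack([ims[0][100:300,180:400],ims[1][60:260,190:410]]),None,fx=1.8,fy=1.8)[:,:,::-1])
E
```

```text
clock: 6.88
tcp_pos: [0.3916, 0.1836, 0.0783]
orientation: [2.16, 0.109, -2.173]
contact_force: [-13.3, -1.8, 12.1]
grip_width: 0.0595
side 747 tilt 11.130774894021705 topz at 0 -4.474167187577063 minx -89.40287515839657 res 1.2869060278144677
scene 204 tilt 10.995509307245369 topz at 0 -2.329464490422417 minx -85.84740903758306 res 1.4072889503552994
t 6.97 tcp [391.6 183.7  78.3] heading -84.0 xaxis [-0.006 -0.003 -1.   ] grip 59.3 F [-13.4  -2.5  12.6] j [-0.31  0.34 -0.32  2.22  0.18  0.61 -2.23]
shift [ 81.2 141.9 408. ] turn -0.001 rot cols [[0.1, -0.99], [-0.99, -0.1]]
```

View pics/f.png

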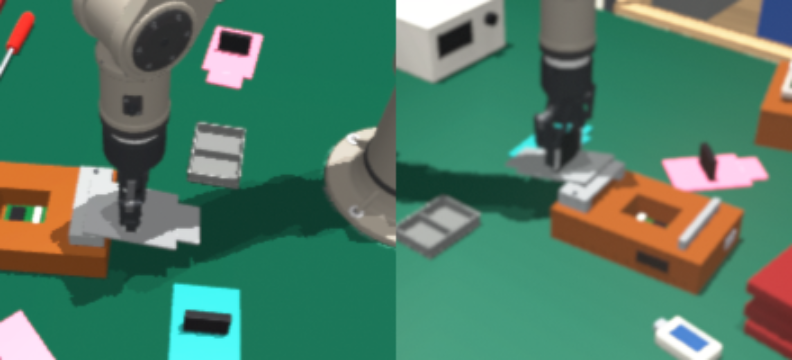

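The trick works: the picture shows the plate resting on the ledge's outer edge with the tongue drooping, tilted about 11°. I'll press further.

```bash
python3 -m pendant '[50,2,0,1,0, 50,2,0,0.5,0, 50,2,0,0.5,0, 50,2,0,0.5,0, 50,1,0,0,0, 50,0,0,0,0]'
cat >> tilt.py <<'E'
from scipy.stats import theilslopes
def rep(cams,hi=-20):
    ims=[]
    for cam in cams:
        im,q,m=fit(cam);ims.append(im);p=q[m&(q[...,0]<hi)]
        if len(p)<30: print(cam,"few");continue
        mx=np.percentile(p[:,0],1);p=p[::max(1,len(p)//600)]
        a=theilslopes(p[:,2],p[:,0]);print(cam,len(p),"tilt",np.degrees(np.arctan(a[0])).round(1),"topz at 0",a[1].round(1),"minx",mx.round(1),"res",np.std(p[:,2]-a[0]*p[:,0]-a[1]).round(1))
    return ims
E
python3 -c "
from tilt import *
rep(['side','scene']);togo(0,0,0,96)"
```

```text
clock: 7.72
tcp_pos: [0.39, 0.1835, 0.0693]
orientation: [2.162, 0.11, -2.172]
contact_force: [-9.8, -1.6, 9.2]
grip_width: 0.0597
side 655 tilt 22.0 topz at 0 -3.6 minx -82.4 res 3.3
scene 158 tilt 22.8 topz at 0 -2.7 minx -98.1 res 15.4
t 7.83 tcp [390.  183.5  69.3] heading -84.1 xaxis [-0.004 -0.003 -1.   ] grip 59.8 F [-9.5 -1.3  8.6] j [-0.32  0.35 -0.31  2.23  0.19  0.58 -2.24]
shift [ 71.4 142.1 406.6] turn -0.001 rot cols [[0.1, -0.99], [-0.99, -0.1]]
```

```bash
python3 -m pendant '[50,-20,0,0,0, 50,-30,0,0,0, 50,-26,0,0,0, 50,0,0,0,0, 50,0,0,0,0]'
python3 - <<'E'
from tilt import *
ims=rep(['side','scene'])
f=np.radians(6);c,s=np.cos(f),np.sin(f)
togo(545.5+c*16,185+s*16,145,96)
cv2.imwrite("pics/g.png",cv2.resize(np.hstack([ims[0][100:300,180:400],ims[1][60:260,190:410]]),None,fx=1.8,fy=1.8)[:,:,::-1])
E
```

```text
clock: 8.45
tcp_pos: [0.3923, 0.1839, 0.1446]
orientation: [2.167, 0.112, -2.169]
contact_force: [-0.3, -0.6, -2.9]
grip_width: 0.0593
side 700 tilt 21.9 topz at 0 -3.9 minx -80.9 res 1.3
scene 138 tilt 21.9 topz at 0 -1.0 minx -80.1 res 0.9
t 8.55 tcp [391.9 183.8 144.2] heading -84.0 xaxis [-0.002 -0.001 -1.   ] grip 59.4 F [ 0.4 -0.3 -3.1] j [-0.27  0.22 -0.35  2.17  0.11  0.76 -2.16]
shift [  -1.1   14.8 -168.9] turn -0.0 rot cols [[0.1, -0.99], [-0.99, -0.1]]
```

View pics/g.png

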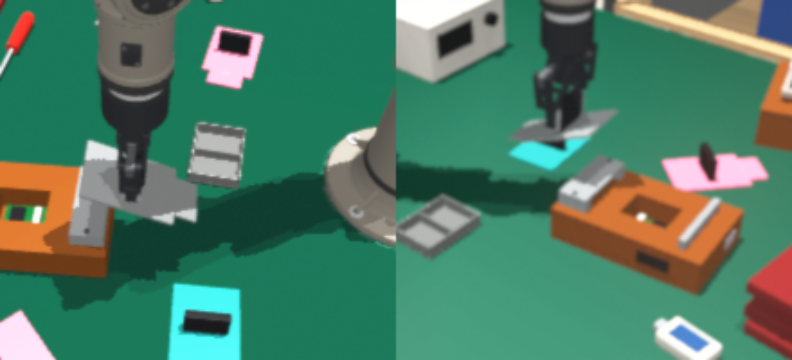

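The tilt holds at 21.9° in free air, and both cameras agree. Next I move over the deck in front of the ledge mouth.

```bash
python3 -m pendant '[50,0,2.8,-33,0, 50,0,3,-35,0, 50,0,3,-35,0, 50,0,3,-35,0, 50,0,3,-35,0, 50,0,0,0,0, 50,15,0,0,0, 50,15,0,0,0, 50,0,0,0,0, 50,0,0,0,0]'
python3 - <<'E'
from tilt import *
ims=[]
f=np.radians(6);c,s=np.cos(f),np.sin(f)
for cam in('side','scene'):
    o=r.get_obs();im,d=viewer.grab_frame(cam);w=cloud(cam,d)*1000;ims.append(im)
    q=np.stack([(w[...,0]-545.5)*c+(w[...,1]-185)*s,-(w[...,0]-545.5)*s+(w[...,1]-185)*c,w[...,2]],-1)
    hsv=cv2.cvtColor(im,cv2.COLOR_RGB2HSV);alu=(hsv[...,1]<50)&(hsv[...,2]>60)
    z=q[...,2]-55
    # ledge mouth edge, rib front edge, in fixture frame
    L=q[alu&(abs(q[...,0]+95)<35)&(abs(z-23)<3)&(abs(q[...,1])<70)]
    if len(L): print(cam,"ledge x",np.percentile(L[:,0],[2,98]).round(1),"y",np.percentile(L[:,1],[2,98]).round(1))
    T=q[alu&(q[...,0]>-68)&(q[...,0]<0)&(abs(q[...,1])<60)&(z>8)&(z<60)]
    if len(T)>30:
        a=theilslopes(T[::max(1,len(T)//600),2],T[::max(1,len(T)//600),0])
        print(cam,"cover tilt",np.degrees(np.arctan(a[0])).round(1),"x min",np.percentile(T[:,0],[0,1,3]).round(1),"zmin",np.percentile(T[:,2],[0,1,3]).round(1))
        tt=T[T[:,0]<T[:,0].min()+20];print("tongue y",np.percentile(tt[:,1],[2,98]).round(1))
    t=o["tcp_pos"]*1000;print("tcp in fixture",round((t[0]-545.5)*c+(t[1]-185)*s,1),round(-(t[0]-545.5)*s+(t[1]-185)*c,1),t[2].round(1))
togo(0,0,0,96)
cv2.imwrite("pics/h.png",cv2.resize(np.hstack([ims[0][100:300,120:340],ims[1][60:260,230:450]]),None,fx=1.8,fy=1.8)[:,:,::-1])
E
```

```text
clock: 9.8
tcp_pos: [0.5659, 0.1878, 0.1153]
orientation: [2.167, 0.114, -2.168]
contact_force: [0.1, 0.7, -1.9]
grip_width: 0.0596
side ledge x [-115.4  -69.7] y [-52.5  59.3]
side cover tilt 22.1 x min [-61.5 -60.6 -59. ] zmin [77.2 78.  79.1]
tongue y [-27.7  30.3]
tcp in fixture 20.6 0.6 115.3
scene ledge x [-116.4  -71.7] y [-59.1  55.1]
scene cover tilt 21.9 x min [-62.4 -62.  -61. ] zmin [79.1 79.6 80.8]
tongue y [-31.8  25.2]
tcp in fixture 21.0 0.6 115.6
t 9.9 tcp [566.5 187.9 115.8] heading -84.0 xaxis [ 0.001  0.    -1.   ] grip 59.4 F [-0.9 -0.4 -3.4] j [-0.22  0.5  -0.27  1.83  0.17  0.83 -2.04]
shift [115.3 127.6 583.1] turn 0.0 rot cols [[0.1, -0.99], [-0.99, -0.1]]
```

View pics/h.png

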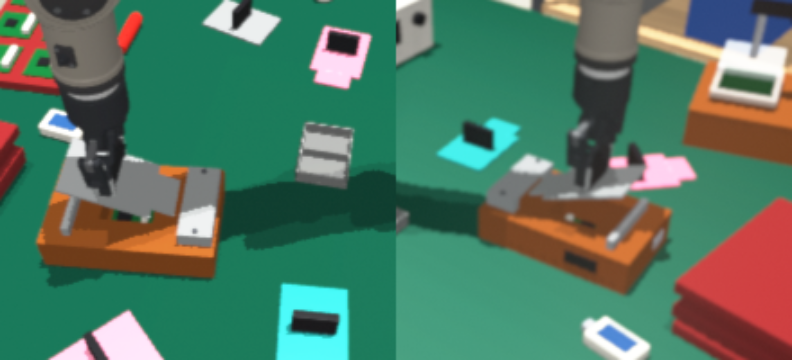

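The tongue tip is at about fixture x -61, z 75, centred within 1 mm, and the mouth is at -70. The pictures show the tongue just in front of the ledge. I lower it 17 mm, then slide it in.

```bash
python3 -m pendant '[50,9,0,0,0, 50,8,0,0,0, 50,0,0,0,0, 50,0,0,6,0, 50,0,0,7,0, 50,0,0,7,0, 50,0,0,7,0, 50,0,0,0,0, 50,0,0,0,0]'
cat > fx.py <<'E'
from tilt import *
f=np.radians(6);c,s=np.cos(f),np.sin(f)
def look(name=None):
    ims=[]
    for cam in('side','scene'):
        o=r.get_obs();im,d=viewer.grab_frame(cam);w=cloud(cam,d)*1000;ims.append(im)
        q=np.stack([(w[...,0]-545.5)*c+(w[...,1]-185)*s,-(w[...,0]-545.5)*s+(w[...,1]-185)*c,w[...,2]],-1)
        hsv=cv2.cvtColor(im,cv2.COLOR_RGB2HSV);alu=(hsv[...,1]<50)&(hsv[...,2]>60)
        T=q[alu&(q[...,0]>-64)&(q[...,0]<76)&(abs(q[...,1])<50)&(q[...,2]>57)]
        U=T[(T[:,0]<-5)];U=U[::max(1,len(U)//600)]
        if len(U)>30:
            a=theilslopes(U[:,2],U[:,0])
            print(cam,len(U),"tilt",np.degrees(np.arctan(a[0])).round(1),"top z at x=-70",(a[1]-70*a[0]).round(1),"max x",np.percentile(T[:,0],99).round(1),"y",np.percentile(T[:,1],[1,99]).round(1))
    t=o["tcp_pos"]*1000;print("tcp in fixture",round((t[0]-545.5)*c+(t[1]-185)*s,1),round(-(t[0]-545.5)*s+(t[1]-185)*c,1),t[2].round(1),"F",o["contact_force"].round(1),"t",round(o["clock"],2))
    if name: cv2.imwrite(name,cv2.resize(np.hstack([ims[0][100:300,120:340],ims[1][60:260,230:450]]),None,fx=1.8,fy=1.8)[:,:,::-1])
E
python3 -c "
from fx import *
look()"
```

```text
clock: 11.02
tcp_pos: [0.5396, 0.1849, 0.0985]
orientation: [2.168, 0.114, -2.167]
contact_force: [0.2, 0.5, -2.0]
grip_width: 0.0594
side 609 tilt -50.4 top z at x=-70 498.0 max x 53.1 y [-40.6  48.3]
scene 899 tilt 77.8 top z at x=-70 92.8 max x 53.3 y [-49.4  40.1]
tcp in fixture -5.8 0.5 98.4 F [ 0.3 -0.  -2.7] t 11.07
```

The tip is now at about x -87, z 58, under the ledge with no contact force. Now I swing it down about the tip, stopping part-way for a check.

```bash
python3 -m pendant '[50,3,0,0,0, 50,3,0,-1.8,0, 50,3,0,-1.8,0, 50,4,0,-1.8,0, 50,3.5,0,-1.5,0, 50,3.5,0,-1.5,0, 50,4,0,-1.5,0, 50,0,0,0,0]'
sed -i 's/U=T\[(T\[:,0\]<-5)\]/U=T[(T[:,0]<-25)\&(T[:,2]<100)]/' fx.py
python3 -c "
from fx import *
look()"
```

```text
clock: 12.12
tcp_pos: [0.549, 0.1859, 0.0738]
orientation: [2.167, 0.114, -2.168]
contact_force: [3.0, 0.3, 2.5]
grip_width: 0.0595
side 450 tilt 8.6 top z at x=-70 61.1 max x 59.8 y [-41.  48.]
scene 191 tilt 8.4 top z at x=-70 62.5 max x 61.2 y [-49.3  41.3]
tcp in fixture 3.3 0.6 73.9 F [ 3.8 -0.4  2.3] t 12.18
```

The tilt is 8.5° with the tip on the deck at about -88, as modelled. I finish the swing.

```bash
python3 -m pendant '[50,3,0,-1.2,0, 50,3,0,-1,0, 50,3,0,-0.8,0, 50,2,0,0,0, 50,0,0,0,0, 50,0,0,0,0]'
python3 -c "
from fx import *
look('pics/i.png')"
```

```text
clock: 12.98
tcp_pos: [0.5519, 0.1861, 0.0631]
orientation: [2.167, 0.113, -2.168]
contact_force: [2.3, 0.2, 1.7]
grip_width: 0.0594
side 426 tilt 2.0 top z at x=-70 58.9 max x 61.3 y [-41.2  47.9]
scene 205 tilt 1.5 top z at x=-70 60.6 max x 62.9 y [-49.3  41.1]
tcp in fixture 6.4 0.4 63.1 F [3.1 0.9 1.7] t 13.03
```

View pics/i.png

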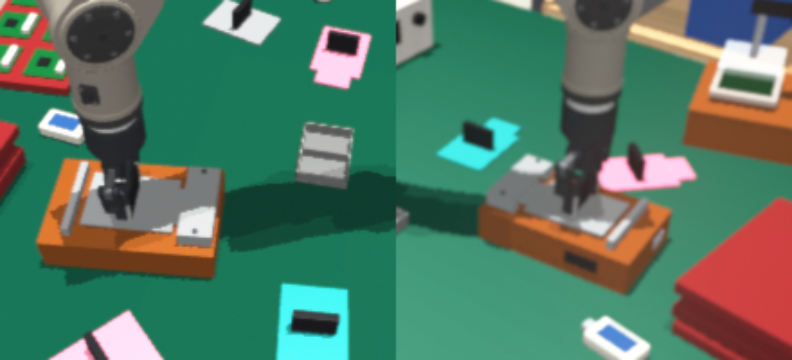

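It is nearly flat (1.7°) between the ledge and rib, with the fingers still holding it. I press 2 mm more, release, and retreat straight up.

```bash
python3 -m pendant '[50,1.5,0,0,0, 50,1,0,0,0, 50,0,0,0,0, 50,0,0,0,0]' && python3 -m pendant '[70,0,0,0,0, 85,0,0,0,0, 85,0,0,0,0, 85,0,0,0,0, 85,-15,0,0,0, 85,-30,0,0,0, 85,-40,0,0,0, 85,-40,0,0,0, 85,-40,0,0,0, 85,0,0,0,0]'
python3 - <<'E'
from fx import *
look('pics/j.png')
im,d=viewer.grab_frame("wrist");w=cloud("wrist",d)*1000
q=np.stack([(w[...,0]-545.5)*c+(w[...,1]-185)*s,-(w[...,0]-545.5)*s+(w[...,1]-185)*c,w[...,2]],-1)
hsv=cv2.cvtColor(im,cv2.COLOR_RGB2HSV);alu=(hsv[...,1]<50)&(hsv[...,2]>60)
m=alu&(abs(q[...,0])<73)&(abs(q[...,1])<55)&(abs(q[...,2]-59)<6);p=q[m]
A=np.c_[p[:,:2],np.ones(len(p))];k=np.linalg.lstsq(A,p[:,2],rcond=None)[0];print("slopes deg",np.degrees(k[:2]),"top z",k[2],"x",np.percentile(p[:,0],[.5,99.5]),"y",np.percentile(p[:,1],[.5,99.5]))
b=q[(abs(q[...,0]-5)<30)&(abs(q[...,1])<45)&(q[...,2]>92)&(q[...,2]<106)];print("bar",rect(b))
cv2.imwrite("pics/k.png",im[:,:,::-1])
E
```

```text
clock: 13.58
tcp_pos: [0.5523, 0.1862, 0.0608]
orientation: [2.168, 0.114, -2.167]
contact_force: [3.6, 0.2, 2.1]
grip_width: 0.0597
clock: 14.82
tcp_pos: [0.5542, 0.1872, 0.2306]
orientation: [2.177, 0.116, -2.161]
contact_force: [0.6, 0.1, -1.1]
grip_width: 0.0852
side 363 tilt 0.5 top z at x=-70 58.1 max x 60.5 y [-40.3  48.6]
scene 260 tilt -0.3 top z at x=-70 59.7 max x 61.5 y [-47.9  40.2]
tcp in fixture 7.7 0.8 228.3 F [-0.8 -0.5 -0.7] t 14.88
slopes deg [-0.17902011 -0.03747872] top z 57.23905498766969 x [-71.9616425   64.18799814] y [-45.47337525  44.25072771]
bar (array([2443.9, -777.5]), array([12133.7, 59289. ]), 0.0)
```

View pics/k.png

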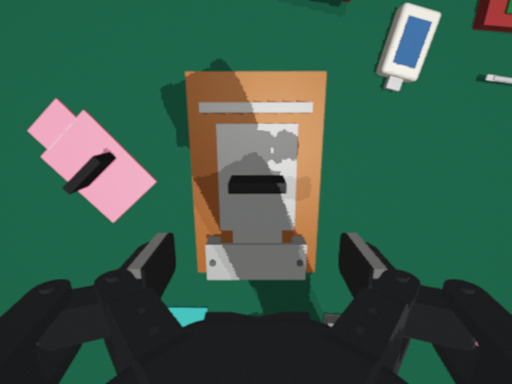

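The wrist view shows the cover flat and square between ledge (256,260) and rib (256,107), with the bar at (257,184). The bar's centre is at fixture (2.4,-0.8) mm, which puts the tip at about -93 mm.

```bash
python3 -c "
from h import *
print(r.hand_in())"
```

```text
the job is handed in; nothing more can be done
None
```

The tongued cover is seated flat over the well with its tongue under the ledge, and the job is handed in at about 15 s on the robot's clock. The hand-in gave no verdict.

**What I did:** I gripped the tongued aluminium cover by the ends of its bar. Because the moves cannot tilt the tool, I pressed its rear half on the ledge's outer top edge until it had turned to about 22° in the fingers. I then slid the tongue under the ledge, swung the cover down about its tip while holding it, pressed it flat, let go and backed off 170 mm.

**Last checks:**
- **Seating:** the cover's tilt is within 0.5°. Its plate top reads 57–60 mm up, against an expected 59. The bar is centred at fixture (2.4, -0.8) mm.
- **Tongue:** I worked out the tip at about x = -93 mm from the bar position, since the ledge hides it.
- **Disagreement:** the cameras differ by 2–4 mm on the rear edge, at x = 60–64 mm. All of these are well in front of the rib at 78 mm.
- **Robot:** it is clear of everything, and its force readings are about zero.
- **Plain cover:** I did not touch it, but I did not measure its position again at the end.

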